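# Close, pin and hold a two-part casting mould

### The job

Swing the open half of the small casting mould fully shut, then push the longer of the two knobbed pins from the rack down through the lined-up holes of both lugs until its knob sits on the upper lug. Then take the closed mould between the fingers, one finger on each half, and squeeze the halves firmly together: the program finishes while still holding them squeezed like that. Leave the shorter pin, the glue bottle, the tape roll and the mug where they are.

Things in the scene. Friction and masses are not known exactly. Their poses are not given: they have to be found in the camera images.
- jig: Fixed dark wooden base board, 110 x 250 x 15 mm, of the mould. Origin: at table height in the mating plane; y runs along the mould to the hinge, x into the fixed half, z up. Shut, the mould's blocks span x -22 to 22, y -70 to 62, z 18 to 100 mm, with a 24 mm wide, 14 mm deep pouring notch mid-top. Vertical hinge axis at x 0, y 75 mm; lug holes (shut) at x 0, y -90 mm
- fixed_half: The half that does not move: grey plastic block 22 x 132 x 82 mm at x 0 to 22 mm, hollowed on its mating face. Carries the lower lug beyond its -y end: a 34 x 36 mm aluminium plate 70 to 80 mm above the table. Origin and axes as jig
- swing_half: The swinging half: like block, 18 to 100 mm above the table, with the upper lug, a 34 x 36 mm plate 85 to 95 mm above the table. Origin: on the hinge axis at table height; y points from lug to hinge (block spans y -145 to -13, hole at y -165 mm); mating face x = 0, outer face x = -22 mm. Shut, its axes agree with jig's
- leaf (a joint): Opening angle of the swinging half about the vertical hinge, rad: 0 = shut (a hard stop, the mating faces meet), up to 1.5. Opening turns it clockwise seen from above, away from the fixed half. A slightly stiff hinge (about 0.12 N m of friction, no spring) that stays where it is left
- hinge (a point): Point on the hinge axis, 100 mm above the table
- hole (a point): Centre of the hole of the lower (fixed) lug, at the lug's top face, 80 mm above the table. Hole 13 mm across, right through
- swing_hole (a point): Centre of the hole of the upper (swinging) lug, at the lug's top face, 95 mm above the table. Hole 13 mm across, right through. It stands over the hole of the lower lug when the mould is shut
- rack: Fixed grey plastic block 50 x 140 x 40 mm holding the two pins upright in holes 84 mm apart along its y axis (at y = -42 and +42 mm), 11.5 mm across and 32 mm deep. Origin: centre of its underside
- pin: The longer pin: steel shank 10 mm across, 55 mm long, nose tapered to 4 mm over its last 8 mm; on top a wooden knob 22 mm across, 34 mm tall (about 60 g). Origin: the nose's tip, z towards the knob. Stands in either hole of the rack with its knob 63 to 97 mm above the table. Seated in the mould: knob on the upper lug at 95 mm, tip 40 mm above the table
- short_pin: The shorter pin, not wanted: shank 24 mm long, otherwise the same; it hangs in the other hole with its knob resting on the rack, 40 to 74 mm above the table. Origin: its tip
- glue: White glue bottle, 56 mm across, 150 mm tall, standing; origin at the centre of its underside
- tape: Roll of tape lying flat, 90 mm across, 25 mm tall; origin at the centre of its underside
- mug: White mug, 80 mm across, 90 mm tall, standing; origin at the centre of its underside

How it is judged (in metres and radians):
On the way, in this order (a step that is already met when the one before it is completed fails the run):
1. the swinging half is shut (value of joint leaf below 0.03 rad), for 0.2 s.
2. the longer pin is through both lugs, its knob down on the upper lug (value of joint leaf below 0.03 rad and horizontal distance between pin and hole below 0.005 m and angle between pin's own z axis and vertical below 0.12 rad and z of pin in the frame of jig below 0.046 m), for 0.2 s.
At the end, for the whole second after the job is handed in: The mould is shut (hinge within 0.02 rad), the longer pin stands in both lugs with its tip within 5 mm of the hole's axis, tilted less than 0.12 rad and its knob within 6 mm of the upper lug, the fingers have let go of the pin, and they press on each of the two halves with more than 6 N (value of joint leaf below 0.02 rad and horizontal distance between pin and hole below 0.005 m and angle between pin's own z axis and vertical below 0.12 rad and z of pin in the frame of jig below 0.046 m and contact force between the fingers and pin below 0.5 N and contact force between the fingers and swing_half above 6 N and contact force between the fingers and fixed_half above 6 N); the arm keeps its last pose, push and grip.
It fails at once if the shorter pin is taken or knocked (distance of short_pin from where it was at the start of the episode above 0.02 m).
It fails at once if the glue bottle is disturbed (distance of glue from where it was at the start of the episode above 0.03 m or angle between glue's own z axis and vertical above 0.5 rad).
It fails at once if the tape roll is disturbed (distance of tape from where it was at the start of the episode above 0.03 m).
It fails at once if the mug is disturbed (distance of mug from where it was at the start of the episode above 0.03 m or angle between mug's own z axis and vertical above 0.5 rad).
It also fails if it takes over 64 s, if anything falls off the work surface, if the arm or the gripper's body presses on something with over 40 N, if the wrist force passes 120 N, or if a joint passes its speed limit or range.

### The arm

A 6-joint arm with a two-finger parallel gripper is mounted at the origin on the work surface. World frame = base frame: x ahead of the robot, y to its left, z up, the work surface at z = 0. Lengths are in mm, angles in rad, forces in N, time in s.
With the tool pointing down it reaches from about 350 to 875 mm from the base axis. Payload 4.2 kg.
Tool frame: the origin (TCP) lies midway between the tips of the shut fingers; the grasp point (between the pads) lies 19 mm behind it (arm.grasp_offset is the distance from the TCP to the grasp point, in mm); z points along the fingers, y is the line along which they close (so a half turn about z gives the same grasp; the last joint's range is limited). The gripper opens to 85 mm and grips with 20 to 120 N. Pads are 22 mm wide; open, the fingers measure 114 mm over their backs; the gripper's body (76 mm by 85 mm) begins 54 mm behind the grasp point. The pads swing forward as they close: fully open they stand 13 mm farther back than shut.
Start: joints at [-0.955, 0.385, 0.008, 0, -1.194, -0.259], TCP at [218.313, -585.61, 231.312] pointing down, gripper open.
Joint ranges: [-3.14, 3.14], [-1.21, 2.06], [-1.07, 1.41], [-3.16, 2.05], [-2.99, -0.16], [-3.1, 3.1]. Speed limits (rad/s): [2.79, 2.79, 3.14, 3.14, 3.14, 3.14].

### API

Orientations are given as a unit quaternion [x, y, z, w].
In Python, from bench import arm gives the robot as it stands. The module is installed in compiled form; this text tells all that it offers.
- The arm moves only by the tool servo_tool, never from a script. Its argument "increments" is a list of rows, each a list of 7 numbers: the opening, from 0 (shut) to 1 (fully open), then the shift along the tool's x, y, z in m, then the turn, a rotation vector about the tool's x, y, z in degrees. In form: [[grip, x, y, z, ax, ay, az], ...]. A call has 1 to 12 rows; each row is the pose to reach, as a shift and turn from the pose commanded when the call began, along the tool's axes at that moment; what a row does not reach only later rows make up. A row lasts 1/8 s, in which the tool goes at most 62.5 mm and 10.7 degrees, less where a joint would pass 70% of its speed; a pose out of reach is approached as far as the arm can. A call with a gripper value outside its range is refused whole. The fingers move at their own pace and stop on an object; the grip force is fixed at half the most. Time passes only in rows, so rows that repeat a pose let the fingers close. It gives the time, the measured TCP pose, the force, the opening and the grip force at its end, in the units of the state.
- arm.read_state(): the state, without advancing time (a new reading comes with each control period).
- arm.get_image(name): name is "scene" or "side" or "wrist"; returns a dict with "color" (420x560x3 uint8, red, green, blue), "fx", "fy", "cx", "cy" (pixels), "k1" (the pictures are not rectified: a ray, as slopes to the right and down, at radius r is drawn at 1 + k1 r^2 times it, then the intrinsics apply), "rvec" (rotation vector, rad) and "tvec" (3), from world to camera coordinates, as OpenCV has them; the wrist camera has in their place "hand_eye" (4x4, takes a point from camera to tool coordinates, whose origin is the TCP and whose axes are the flange's). Camera axes: x right, y down, z forward; pixel columns grow to the right and rows downward; lengths in mm; the calibration is good to about 2 mm. A picture is of the moment at which its call begins: read the wrist's pose just before it. There is no depth.
- arm.job_done(): hands the job in; it is judged then, once.
Trained networks look in the newest picture that a camera, given by its name, has taken for a name from the list of things; names that differ only in an ending like _2 or _b are one class to them, and where a whole thing is asked for, a point or a joint stands for the part that bears it (a point fixed in the world has none). Each returns a list of dicts, best first, with "p" (0 to 1); they miss things now and then, are a little off and sometimes report something else, mostly with a low value. They report only what shows in the picture. A call takes as long as a camera call.
- arm.look_for(camera, thing): "box" ([centre column, centre row, width, height] in pixels, round what is visible of it).
- arm.spot_point(camera, thing): "centre" ([column, row] in pixels: a listed point, or the origin of a listed thing).
The state is a dict: "clock": time; "joints": joint angles; "joint_vel": joint speeds; "joint_efforts": joint torques, N m; "position": TCP position; "ee_rot": TCP orientation; "contact_force": force on the tool from outside, world axes, zero at the start; "wrist_torque": the same for the moment, N m; "gripper_width": finger opening in mm; "grasp_force": force on a finger pad.
Only numpy, scipy, OpenCV 4.12 (cv2) and the standard library are available. Lean on these libraries where they do the work, as an engineer would, in place of code of your own. Each camera call takes 0.05 s, during which the arm holds its last target. There are 200 camera calls.

## Working session

There is one attempt and no reset: what is moved stays moved. The work goes in short steps, Python scripts to look and compute and a tool call to move; the robot and the scene stay as the last step left them, time stands still between calls to the robot, and variables do not carry over. Pictures are saved under pics/ and viewed, at most 10 in all, crops included, and the job is handed in when it is done.

Besides the shell and the picture viewer there is one more tool, called after "Emit:" as name([rows], argument=value, ...), one row to a line, values as JSON. servo_tool: Moves the arm, as the interface text tells. Its arguments: {"type":"object","properties":{"increments":{"type":"array","items":{"type":"array","items":{"type":"number"}}}},"required":["increments"]}

```bash
mkdir -p pics
cat > h.py <<'E'
import numpy as np, cv2
from scipy.spatial.transform import Rotation as R
from bench import arm
def cam(name):
    s=arm.read_state(); im=arm.get_image(name)
    if name=="wrist":
        T=np.eye(4);T[:3,:3]=R.from_quat(s["ee_rot"]).as_matrix();T[:3,3]=s["position"]
        M=T@np.array(im["hand_eye"])
    else:
        Rm=R.from_rotvec(np.ravel(im["rvec"])).as_matrix(); M=np.eye(4);M[:3,:3]=Rm.T;M[:3,3]=-Rm.T@np.ravel(im["tvec"])
    im["M"]=M; return im
def ray(im,px):
    d=(np.array(px,float)-[im["cx"],im["cy"]])/[im["fx"],im["fy"]]; u=d.copy()
    for _ in range(20): u=d/(1+im["k1"]*(u@u))
    v=im["M"][:3,:3]@np.r_[u,1]; return im["M"][:3,3],v
def atz(im,px,z):
    o,v=ray(im,px); return o+v*(z-o[2])/v[2]
def proj(im,P):
    c=np.linalg.inv(im["M"])@np.r_[P,1]; u=c[:2]/c[2]; u=u*(1+im["k1"]*(u@u)); return u*[im["fx"],im["fy"]]+[im["cx"],im["cy"]]
def tri(ps):
    A=np.zeros((3,3));b=np.zeros(3)
    for o,v in ps:
        v=v/np.linalg.norm(v);P=np.eye(3)-np.outer(v,v);A+=P;b+=P@o
    return np.linalg.solve(A,b)
def save(im,n,crop=None,sc=1):
    c=im["color"][:,:,::-1]
    if crop: x,y,w,h=crop;c=c[y:y+h,x:x+w]
    cv2.imwrite("pics/"+n,cv2.resize(c,None,fx=sc,fy=sc))
E
cat > a.py <<'E'
from h import *
np.set_printoptions(precision=1,suppress=True)
ims={n:cam(n) for n in ["scene","side","wrist"]}
c=np.hstack([ims["scene"]["color"],ims["side"]["color"]])
save(ims["scene"],"scene.png",None,1.4);save(ims["side"],"side.png",None,1.4)
Z=dict(hinge=100,hole=80,swing_hole=95,pin=8,short_pin=16,rack=0,glue=0,tape=0,mug=0,jig=0)
for t,z in Z.items():
    for n in ims:
        for d in arm.spot_point(n,t)[:2]:
            print(t,n,round(d["p"],2),np.array(d["centre"]),atz(ims[n],d["centre"],z))
print(arm.read_state())
E
python3 a.py
```

```text
hinge scene 0.82 [317.1 170.5] [555.2  50.9 100. ]
hinge side 0.68 [300.1 226.8] [560.3  54.9 100. ]
hinge side 0.35 [294.1 319.2] [486.4 302.6 100. ]
hole scene 0.97 [253.5 191.3] [ 591.6 -102.3   80. ]
hole scene 0.21 [287.9 202.5] [632.3 -24.8  80. ]
hole side 0.79 [312.5 197.3] [ 583.  -104.8   80. ]
hole side 0.35 [366.5 206.8] [ 455.8 -106.7   80. ]
swing_hole scene 0.58 [261.8 146.7] [457.2 -75.8  95. ]
swing_hole side 0.85 [367.  207.6] [450.4 -77.8  95. ]
pin scene 0.67 [411.9 191.3] [558.3 296.1   8. ]
pin side 0.78 [258.1 348.5] [549.1 300.9   8. ]
pin side 0.23 [365.4 208.5] [ 474.2 -221.6    8. ]
short_pin scene 0.7 [381.6 180.7] [523.5 224.6  16. ]
short_pin side 0.54 [274.4 336. ] [531.1 271.9  16. ]
short_pin side 0.53 [294.9 320.4] [510.6 224.4  16. ]
rack scene 0.94 [392.9 184.7] [525.2 256.2   0. ]
rack side 0.94 [275.8 337.1] [533.4 259.5   0. ]
rack side 0.62 [313.4 195.7] [ 622.9 -252.2    0. ]
glue scene 0.57 [398.2 269.6] [780.8 211.7   0. ]
glue scene 0.45 [252.7 189.4] [ 513.1 -105.2    0. ]
glue side 0.83 [169.  285.3] [784.8 208.8   0. ]
tape scene 0.84 [267.3 281.7] [790.3 -83.1   0. ]
tape side 0.61 [233.1 214.2] [784.7 -86.5   0. ]
mug scene 0.69 [130.2 193.8] [ 503.4 -420.1    0. ]
mug side 0.81 [369.2 177.9] [ 501.1 -414.9    0. ]
jig scene 0.68 [287.7 203.7] [568.2 -19.5  -0. ]
jig side 0.95 [300.7 247.6] [578.3 -10.6   0. ]
{'clock': 1.65, 'joints': array([-1. ,  0.4,  0. ,  0. , -1.2, -0.3]), 'joint_vel': array([ 0.,  0., -0., -0.,  0., -0.]), 'joint_efforts': array([  0. , -39.2,  18.9,   4.2,  -0. ,  -0. ]), 'position': array([ 218.3, -585.6,  231.3]), 'ee_rot': array([-0.2,  1. , -0. ,  0. ]), 'contact_force': array([ 0. ,  0.3, -1. ]), 'wrist_torque': array([0., 0., 0.]), 'grasp_force': 0.0, 'gripper_width': 85.5739458007265}
```

View pics/scene.png

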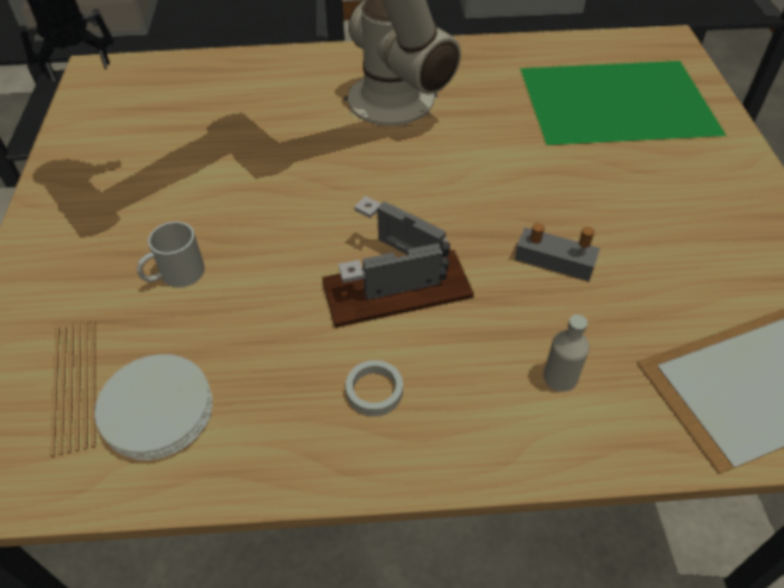

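View pics/side.png

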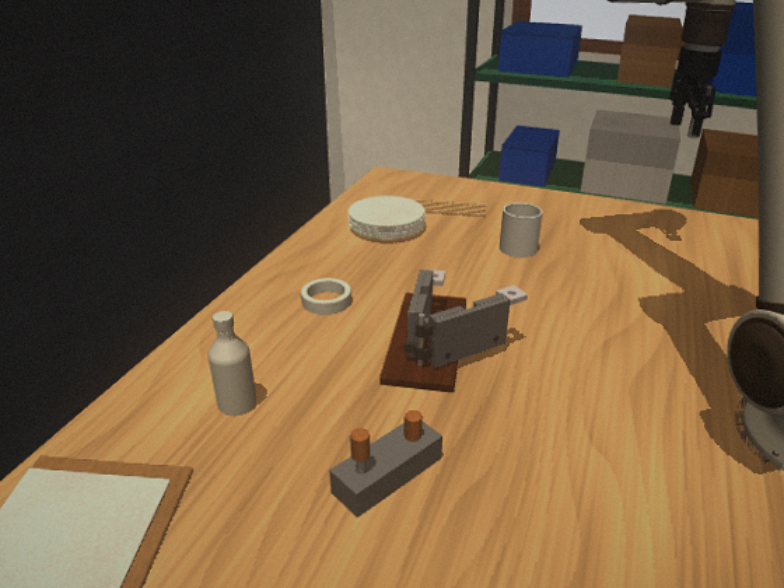

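```bash
python3 -c "
from h import *
s=arm.read_state();print(s['ee_rot'].round(4),s['joints'].round(3),R.from_quat(s['ee_rot']).as_matrix().round(3), arm.grasp_offset)
im=cam('wrist');print(im['hand_eye'],im['fx'])"
```

```text
[-0.1775  0.9841 -0.      0.    ] [-0.955  0.385  0.008  0.    -1.194 -0.259] [[-0.937 -0.349  0.   ]
 [-0.349  0.937 -0.   ]
 [ 0.    -0.    -1.   ]] 18.700000000000003
[[-3.07776311e-04 -9.58288287e-01 -2.85803191e-01  7.25824943e+01]
 [ 9.99999699e-01 -4.98343510e-04  5.94047009e-04  5.03926841e-01]
 [-7.11696456e-04 -2.85802922e-01  9.58288153e-01 -1.43297848e+02]
 [ 0.00000000e+00  0.00000000e+00  0.00000000e+00  1.00000000e+00]] 300.82543858220896
```

The scene picture shows the mould centred near (395,275) in the enlarged picture. Its open half swings towards the robot, with its lug at (368,206). The rack is at (557,250) with the long pin at its right end (587,237). The side view agrees: the long pin is at (360,443) and the short one at (413,425). The network detections match both views, with the leaf about 50° open.

I'll move to a wrist view above the mould with the fingers shut.

Emit:
servo_tool([
  [0,-0.437,0.451,0.03,0,0,-31],
  [0,-0.437,0.451,0.03,0,0,-31],
  [0,-0.437,0.451,0.03,0,0,-31],
  [0,-0.437,0.451,0.03,0,0,-31],
  [0,-0.437,0.451,0.03,0,0,-31],
  [0,-0.437,0.451,0.03,0,0,-31],
  [0,-0.437,0.451,0.03,0,0,-31],
  [0,-0.437,0.451,0.03,0,0,-31],
  [0,-0.437,0.451,0.03,0,0,-31],
  [0,-0.437,0.451,0.03,0,0,-31],
  [0,-0.437,0.451,0.03,0,0,-31],
  [0,-0.437,0.451,0.03,0,0,-31],
])

```text
clock: 3.2
position: [470.0, -10.2, 201.2]
ee_rot: [-0.434, 0.901, 0.0, -0.0]
contact_force: [-1.4, -0.2, -0.8]
gripper_width: -0.0
grasp_force: 0.0
```

```bash
cat > b.py <<'E'
from h import *
np.set_printoptions(precision=1,suppress=True)
im=cam("wrist");save(im,"w1.png",None,1.4)
for t,z in dict(hinge=100,hole=80,swing_hole=95,pin=8,short_pin=16).items():
    for d in arm.spot_point("wrist",t)[:2]: print(t,round(d["p"],2),np.array(d["centre"]),atz(im,d["centre"],z))
s=arm.read_state();print(s["clock"],s["position"],R.from_quat(s["ee_rot"]).as_matrix().round(3),s["contact_force"],s["gripper_width"])
E
python3 b.py
```

```text
hinge 0.66 [108.2 201.9] [ 577.9 -107.5  100. ]
hole 0.96 [107.8 207.3] [ 594.6 -107.6   80. ]
swing_hole 0.91 [245.1 142.9] [456.9 -72.4  95. ]
pin 0.63 [109.8 204. ] [ 636. -120.    8.]
short_pin 0.34 [363.1 364.6] [532.  246.9  16. ]
3.5 [470.  -11.4 201.5] [[-0.6 -0.8  0. ]
 [-0.8  0.6  0. ]
 [-0.  -0.  -1. ]] [-0.3  0.5 -0.4] 0.43813009122625896
```

View pics/w1.png

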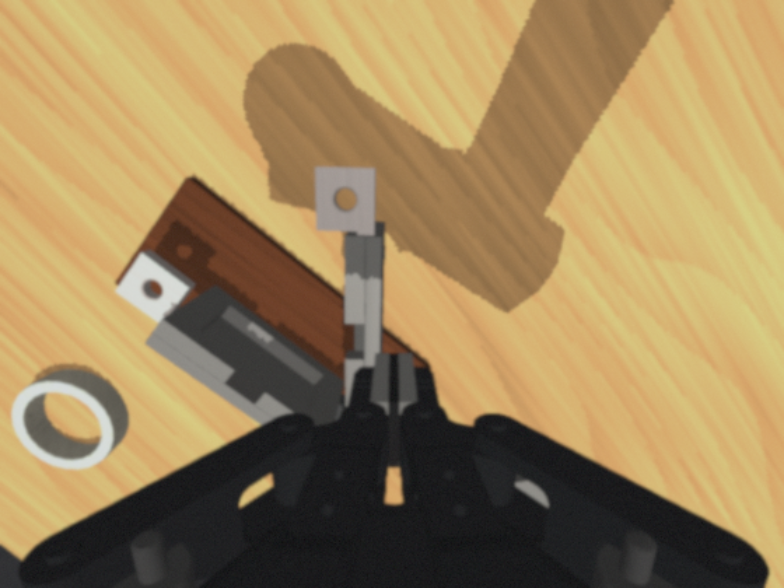

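The wrist view shows the lower lug hole at (152,288) and the upper lug hole at (345,198) in the enlarged picture. That matches the detections. The hinge, worked out from the two holes, is at about (563,54), with the jig yawed 11° and the leaf open 51°. Next I'll plan the push arc.

```bash
cat > c.py <<'E'
from h import *
np.set_printoptions(precision=3,suppress=True)
s=arm.read_state();Rt=R.from_quat(s["ee_rot"]).as_matrix();p=s["position"]
hg=np.array([561.5,54]);J=11.1
def wp(th,x,y,z):
    a=np.radians(J-th);ex=np.array([np.cos(a),np.sin(a)]);ey=np.array([-ex[1],ex[0]])
    P=np.r_[hg+x*ex+y*ey,z]
    yaw=np.degrees(np.arctan2(Rt[1,0],Rt[0,0])); d=(J-th-90-yaw+180)%360-180
    return np.r_[Rt.T@(P-p)/1000,-d],P
for a in [(51,-58,-125,190),(51,-58,-125,55)]+[(t,-34,-125,55) for t in (51,45,39,33,27,21,15,10,6,3,1,0)]: print(a,*wp(*a))
E
python3 c.py
```

```text
(51, -58, -125, 190) [0.015 0.03  0.011 1.238] [436.823  -4.692 190.   ]
(51, -58, -125, 55) [0.016 0.03  0.146 1.238] [436.823  -4.692  55.   ]
(51, -34, -125, 55) [0.016 0.006 0.147 1.238] [455.235 -20.086  55.   ]
(45, -34, -125, 55) [ 0.019 -0.007  0.147 -4.762] [463.561 -30.788  55.   ]
(39, -34, -125, 55) [  0.021  -0.021   0.147 -10.762] [472.961 -40.561  55.   ]
(33, -34, -125, 55) [  0.021  -0.034   0.147 -16.762] [483.33  -49.298  55.   ]
(27, -34, -125, 55) [  0.02   -0.048   0.147 -22.762] [494.556 -56.903  55.   ]
(21, -34, -125, 55) [  0.018  -0.061   0.147 -28.762] [506.515 -63.293  55.   ]
(15, -34, -125, 55) [  0.014  -0.074   0.147 -34.762] [519.077 -68.398  55.   ]
(10, -34, -125, 55) [  0.01   -0.084   0.147 -39.762] [529.906 -71.63   55.   ]
(6, -34, -125, 55) [  0.006  -0.092   0.147 -43.762] [538.746 -73.528  55.   ]
(3, -34, -125, 55) [  0.002  -0.098   0.147 -46.762] [545.452 -74.544  55.   ]
(1, -34, -125, 55) [ -0.     -0.102   0.147 -48.762] [549.948 -75.025  55.   ]
(0, -34, -125, 55) [ -0.002  -0.104   0.147 -49.762] [552.201 -75.207  55.   ]
```

Emit:
servo_tool([
  [0,0.016,0.03,0.0,0,0,1],
  [0,0.016,0.03,0.06,0,0,1],
  [0,0.016,0.03,0.12,0,0,1],
  [0,0.016,0.03,0.147,0,0,1],
  [0,0.016,0.03,0.147,0,0,1],
])

```text
clock: 4.12
position: [435.4, -5.2, 52.8]
ee_rot: [-0.426, 0.905, 0.0, -0.003]
contact_force: [-0.2, 0.1, 1.1]
gripper_width: 0.6
grasp_force: 0.0
```

Emit:
servo_tool([
  [0,0,-0.012,0,0,0,0],
  [0,0,-0.024,0,0,0,0],
  [0,0.003,-0.037,0,0,0,-6],
  [0,0.005,-0.051,0,0,0,-12],
  [0,0.005,-0.064,0,0,0,-18],
  [0,0.004,-0.078,0,0,0,-24],
  [0,0.002,-0.091,0,0,0,-30],
  [0,-0.002,-0.104,0,0,0,-36],
  [0,-0.006,-0.114,0,0,0,-41],
  [0,-0.006,-0.114,0,0,0,-41],
])

```text
clock: 5.38
position: [530.5, -72.8, 55.5]
ee_rot: [0.715, -0.699, 0.001, -0.001]
contact_force: [-0.2, 0.7, -0.2]
gripper_width: 0.1
grasp_force: 0.0
```

```bash
cat > d.py <<'E'
from h import *
np.set_printoptions(precision=1,suppress=True)
s=arm.read_state();print(s["clock"],s["position"],s["contact_force"])
for n in("scene","side","wrist"):
    im=cam(n)
    for t,z in dict(hole=80,swing_hole=95).items():
        for d in arm.spot_point(n,t)[:1]: print(n,t,round(d["p"],2),np.array(d["centre"]),atz(im,d["centre"],z))
E
python3 d.py; python3 c.py|tail -4
```

```text
5.375 [530.5 -72.8  55.5] [-0.2  0.7 -0.2]
scene hole 0.84 [250.5 191.6] [ 592.  -109.4   80. ]
scene swing_hole 0.88 [247.7 183.9] [ 580.8 -114.8   95. ]
side hole 0.93 [312.8 197.8] [ 581.6 -102.8   80. ]
side swing_hole 0.6 [313.  188.5] [ 587.1 -119.9   95. ]
wrist hole 0.6 [130.8 211.6] [ 592.1 -108.    80. ]
wrist swing_hole 0.93 [132.2 220.2] [ 584.2 -109.4   95. ]
(6, -34, -125, 55) [ 0.001 -0.009  0.    -3.645] [538.746 -73.528  55.   ]
(3, -34, -125, 55) [ 0.003 -0.016  0.    -6.645] [545.452 -74.544  55.   ]
(1, -34, -125, 55) [ 0.003 -0.021  0.    -8.645] [549.948 -75.025  55.   ]
(0, -34, -125, 55) [ 0.003 -0.023  0.    -9.645] [552.201 -75.207  55.   ]
```

Emit:
servo_tool([
  [0,0.001,-0.003,0,0,0,-2],
  [0,0.001,-0.006,0,0,0,-4],
  [0,0.002,-0.009,0,0,0,-6],
  [0,0.003,-0.012,0,0,0,-9],
  [0,0.003,-0.014,0,0,0,-10],
  [0,0.003,-0.014,0,0,0,-10],
])

```text
clock: 6.58
position: [538.2, -75.6, 55.4]
ee_rot: [0.774, -0.633, -0.003, 0.003]
contact_force: [-12.6, -0.7, 17.9]
gripper_width: -0.2
grasp_force: 5.9
```

```bash
python3 d.py
```

```text
6.575 [538.2 -75.6  55.4] [-12.6  -0.7  17.9]
scene hole 0.93 [251.  189.7] [ 586.1 -108.    80. ]
scene swing_hole 0.64 [248.8 186.4] [ 588.9 -112.5   95. ]
side hole 0.82 [311.2 198.8] [583.7 -96.9  80. ]
side swing_hole 0.56 [307.9 189.9] [ 596.2 -109.    95. ]
wrist hole 0.66 [163.6 199. ] [ 593.6 -108.1   80. ]
wrist swing_hole 0.92 [149.6 214.2] [ 593.1 -106.3   95. ]
```

Emit:
servo_tool([
  [0,0,0.02,0,0,0,0],
  [0,0,0.04,0,0,0,0],
  [0,0,0.04,-0.06,0,0,0],
  [0,-0.01,0.04,-0.12,0,0,0],
  [0.5,-0.037,0,-0.175,0,0,0],
  [1,-0.037,-0.045,-0.175,0,0,0],
  [1,-0.037,-0.045,-0.175,0,0,0],
  [1,-0.037,-0.045,-0.175,0,0,0],
])

```text
clock: 8.02
position: [577.8, -29.5, 227.6]
ee_rot: [0.774, -0.633, -0.002, 0.001]
contact_force: [-1.6, -0.1, -0.7]
gripper_width: 72.1
grasp_force: 0.0
```

```bash
python3 d.py
python3 - <<'E'
from h import *
im=cam("wrist");save(im,"w2.png",None,1.4)
for t,z in dict(hinge=100,pin=8,short_pin=16,rack=0).items():
    for d in arm.spot_point("wrist",t)[:2]: print(t,round(d["p"],2),np.array(d["centre"]).round(1),atz(im,d["centre"],z).round(1))
E
```

```text
8.025 [577.8 -29.5 227.6] [-1.6 -0.1 -0.7]
scene hole 0.6 [252.6 189.6] [ 586.1 -104.3   80. ]
scene swing_hole 0.86 [251.7 187.8] [ 593.8 -105.9   95. ]
side hole 0.81 [310.4 197.2] [ 587.7 -103.5   80. ]
side swing_hole 0.83 [310.1 190.2] [ 590.9 -109.4   95. ]
wrist hole 0.6 [283.1 115. ] [ 592.3 -108.    80. ]
wrist swing_hole 0.86 [282.8 116.2] [ 592.4 -106.5   95. ]
hinge 0.58 [281.5 284.8] [561.6  54.6 100. ]
```

View pics/w2.png

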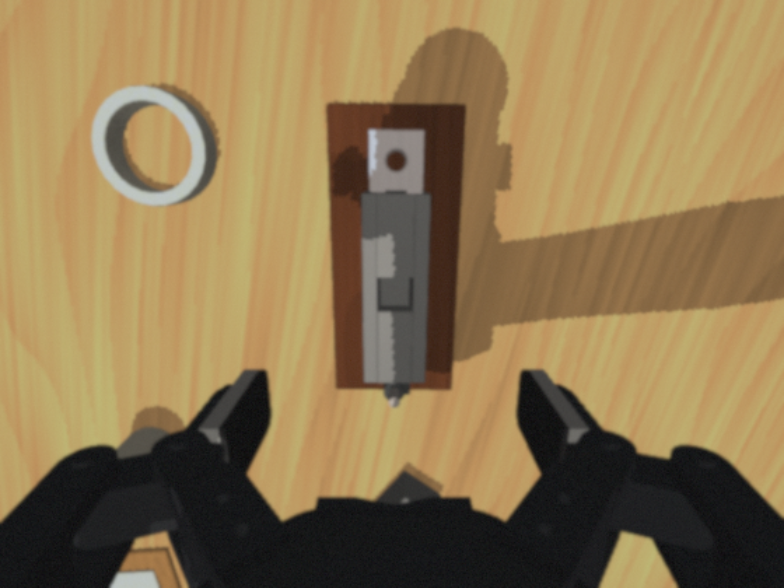

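The closed mould shows in line with the tool, with the lug hole at (396,160) and the hinge at (394,400) in the enlarged picture. There is no visible gap. Next is a look at the rack.

Emit:
servo_tool([
  [1,-0.36,-0.039,0,0,0,31],
  [1,-0.36,-0.039,0,0,0,31],
  [1,-0.36,-0.039,0,0,0,31],
  [1,-0.36,-0.039,0,0,0,31],
  [1,-0.36,-0.039,0,0,0,31],
  [1,-0.36,-0.039,0,0,0,31],
  [1,-0.36,-0.039,0,0,0,31],
  [1,-0.36,-0.039,0,0,0,31],
])

```text
clock: 9.72
position: [545.9, 331.0, 228.9]
ee_rot: [-0.577, 0.817, -0.0, -0.0]
contact_force: [0.2, -0.2, 0.2]
gripper_width: 85.4
grasp_force: 0.0
```

Run:
```python
from h import *
s=arm.read_state();print(s["clock"],s["position"],s["ee_rot"])
im=cam("wrist");save(im,"w3.png",None,1.4)
for t,z in dict(pin=8,short_pin=16,rack=0).items():
    for d in arm.spot_point("wrist",t)[:2]: print(t,round(d["p"],2),np.array(d["centre"]).round(1),atz(im,d["centre"],z).round(1))
    for d in arm.look_for("wrist",t)[:2]: print(" box",round(d["p"],2),np.array(d["box"]).round(1))
```

```text
9.725 [545.91678492 331.03481716 228.94395862] [-5.76998988e-01  8.16744725e-01 -9.93480664e-05 -4.61160487e-04]
pin 0.97 [267.2 165.7] [553.4 304.2   8. ]
short_pin 0.85 [276.6  91.6] [514.6 230.   16. ]
 box 0.84 [277.5  84.5  25.   24.6]
rack 0.97 [271.2 126.7] [533.5 263.1   0. ]
 box 0.68 [270.7 124.2  62.4 138.7]
```

View pics/w3.png

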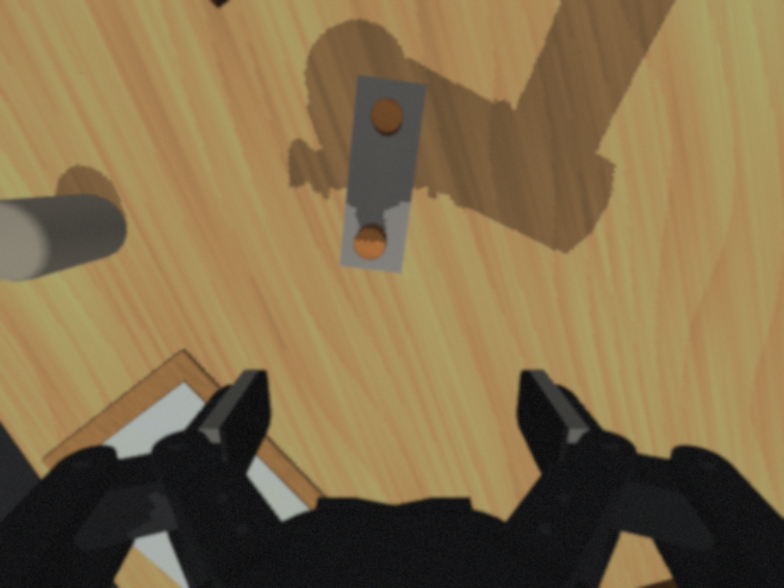

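The long pin's knob top is at (369,240) and the short pin's at (387,113) in the enlarged picture. The long pin stands at the rack end nearer the gripper, about (553,304). Glue is at the left edge, clear of the grasp.

Run:
```python
from h import *
s=arm.read_state();Rt=R.from_quat(s["ee_rot"]).as_matrix()
im=cam("wrist")
print(atz(im,(369/1.4,239/1.4),97).round(1), proj(im,[553.4,304.2,97])*1.4, proj(im,[553.4,304.2,63])*1.4)
hs=cv2.cvtColor(im["color"],cv2.COLOR_RGB2HSV)[150:200,235:300];print
m=cv2.inRange(hs,(0,130,60),(16,255,255));c=np.argwhere(m>0);print(c.mean(0)[::-1]+[235,150],c.min(0),c.max(0),len(c))
P=np.array([553.4,304,70.]);print(Rt.T@(P-s["position"]))
```

```text
[551.1 296.5  97. ] [369.85141004 251.07839699] [372.26824661 242.77883965]
[263.6884058  173.82850242] [1 0] [49 40] 414
[ 22.26289579 -15.21292611 159.62086757]
```

Run:
```python
from h import *
im=cam("wrist")
c=im["color"][:,:,::-1].copy()
c=cv2.resize(c[130:210,220:310],None,fx=6,fy=6,interpolation=cv2.INTER_NEAREST)
cv2.imwrite("pics/c3.png",c)
```

```text
(no output)
```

View pics/c3.png

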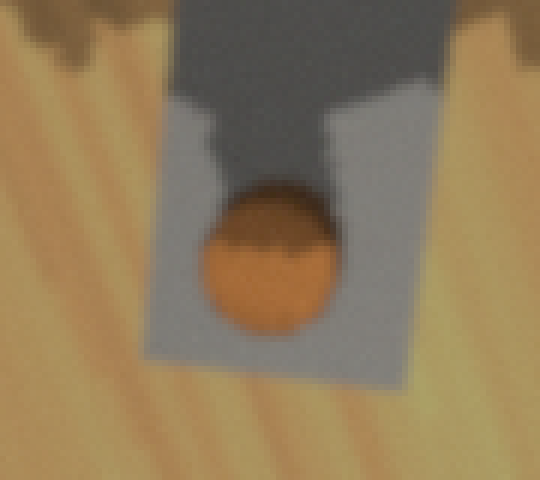

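The knob's top disk is centred at about (271,266) in this crop, which is pixel (265.2,174.3). The rack's near end has corners at crop (145,360) and (405,388).

Run:
```python
from h import *
s=arm.read_state();Rt=R.from_quat(s["ee_rot"]).as_matrix()
im=cam("wrist");f=lambda u,v,z:atz(im,(220+u/6,130+v/6),z)
print("knob",f(271,266,97).round(1))
a=f(145,360,40);b=f(405,388,40);m=(a+b)/2;e=(b-a)[:2];e/=np.linalg.norm(e);print(a,b,e,"pin from rack",m[:2]+28*np.array([e[1],-e[0]]),m[:2]-28*np.array([e[1],-e[0]]))
print(arm.spot_point("wrist","pin"))
for P in ([552.,300.5,70],):print(Rt.T@(np.array(P)-s["position"]))
```

```text
knob [550.8 300.5  97. ]
[585.27965121 317.0406536   40.        ] [540.9646723  338.59525054  40.        ] [-0.89926735  0.4373994 ] pin from rack [575.36934499 352.99743783] [550.87497852 302.63846632]
[{'centre': [268.6, 165.5], 'p': 0.73}]
[ 26.29863351 -15.3039206  159.52032984]
```

Emit:
servo_tool([
  [1,0.026,-0.014,0.05,0,0,7],
  [1,0.026,-0.014,0.09,0,0,7],
  [1,0.026,-0.014,0.13,0,0,7],
  [1,0.026,-0.014,0.159,0,0,7],
  [1,0.026,-0.014,0.159,0,0,7],
  [0.5,0.026,-0.014,0.159,0,0,7],
  [0,0.026,-0.014,0.159,0,0,7],
  [0,0.026,-0.014,0.159,0,0,7],
  [0,0.026,-0.014,0.159,0,0,7],
  [0,0.026,-0.014,0.159,0,0,7],
])

```text
clock: 11.52
position: [551.2, 302.1, 71.4]
ee_rot: [-0.526, 0.851, -0.0, 0.001]
contact_force: [-0.3, 0.2, 4.4]
gripper_width: 20.5
grasp_force: 58.6
```

Emit:
servo_tool([
  [0,0,0,-0.04,0,0,0],
  [0,0,0,-0.08,0,0,0],
  [0,0,0,-0.12,0,0,0],
  [0,0.347,-0.22,-0.12,0,0,-37.4],
  [0,0.347,-0.22,-0.12,0,0,-37.4],
  [0,0.347,-0.22,-0.12,0,0,-37.4],
  [0,0.347,-0.22,-0.12,0,0,-37.4],
  [0,0.347,-0.22,-0.12,0,0,-37.4],
  [0,0.347,-0.22,-0.12,0,0,-37.4],
  [0,0.347,-0.22,-0.12,0,0,-37.4],
  [0,0.347,-0.22,-0.12,0,0,-37.4],
  [0,0.347,-0.22,-0.12,0,0,-37.4],
])

```text
clock: 13.02
position: [592.0, -106.7, 189.8]
ee_rot: [0.771, -0.637, -0.0, 0.0]
contact_force: [-0.0, 0.5, -1.3]
gripper_width: 19.9
grasp_force: 60.0
```

Emit:
servo_tool([
  [0,0,0,0,0,0,0],
  [0,0,0,0,0,0,0],
])

```text
clock: 13.28
position: [592.4, -105.8, 190.4]
ee_rot: [0.771, -0.636, -0.0, -0.0]
contact_force: [0.3, 0.5, -0.9]
gripper_width: 19.9
grasp_force: 60.0
```

```bash
cat > e.py <<'E'
from h import *
import sys
s=arm.read_state();print(s["clock"],s["position"].round(1),s["ee_rot"].round(4),s["gripper_width"],s["grasp_force"],s["contact_force"].round(1))
W=cam("wrist")
for t in ("pin","hole","swing_hole"):
    for d in arm.spot_point("wrist",t)[:2]: print(t,round(d["p"],2),np.array(d["centre"]).round(1),atz(W,d["centre"],{"pin":s["position"][2]-63.4,"hole":80,"swing_hole":95}[t]).round(1))
S=cam("side");p=[ (t,d) for t in ("pin","swing_hole") for d in arm.spot_point("side",t)[:1]]; C=cam("scene"); q=[(t,d) for t in ("pin","swing_hole") for d in arm.spot_point("scene",t)[:1]]
for t,d in p: print("side",t,d,atz(S,d["centre"],95 if t!="pin" else s["position"][2]-63.4).round(1))
for t,d in q: print("scene",t,d,atz(C,d["centre"],95 if t!="pin" else s["position"][2]-63.4).round(1))
a=cv2.resize(W["color"][60:360,180:380],(533,800)) if 0 else cv2.resize(W["color"][40:340,130:430],(540,540))
u,v=proj(C,[592.5,-106.7,110]);u,v=int(u),int(v)
b=cv2.resize(C["color"][v-45:v+45,u-45:u+45],(255,255));
u,v=proj(S,[592.5,-106.7,110]);u,v=int(u),int(v);c=cv2.resize(S["color"][v-45:v+45,u-45:u+45],(255,255))
im=np.hstack([a,np.vstack([b,np.zeros((30,255,3),np.uint8),c])])
cv2.imwrite("pics/"+sys.argv[1],im[:,:,::-1])
E
python3 e.py h1.png
```

```text
13.275 [ 592.4 -105.8  190.4] [ 7.713e-01 -6.365e-01 -0.000e+00 -1.000e-04] 19.858733841727375 59.96920466423035 [ 0.3  0.5 -0.9]
pin 0.95 [281.3 227.9] [ 591.9 -104.8  127. ]
hole 0.71 [280.1 207.9] [ 593.2 -106.4   80. ]
swing_hole 0.65 [279.6 210.3] [ 594.  -108.5   95. ]
side pin {'centre': [310.1, 182.6], 'p': 0.56} [585.  -86.8 127. ]
side swing_hole {'centre': [309.8, 190.4], 'p': 0.71} [ 591.3 -108.2   95. ]
scene pin {'centre': [249.3, 180.6], 'p': 0.54} [ 600.6 -110.   127. ]
scene swing_hole {'centre': [248.4, 185.5], 'p': 0.91} [ 586.  -113.3   95. ]
```

View pics/h1.png

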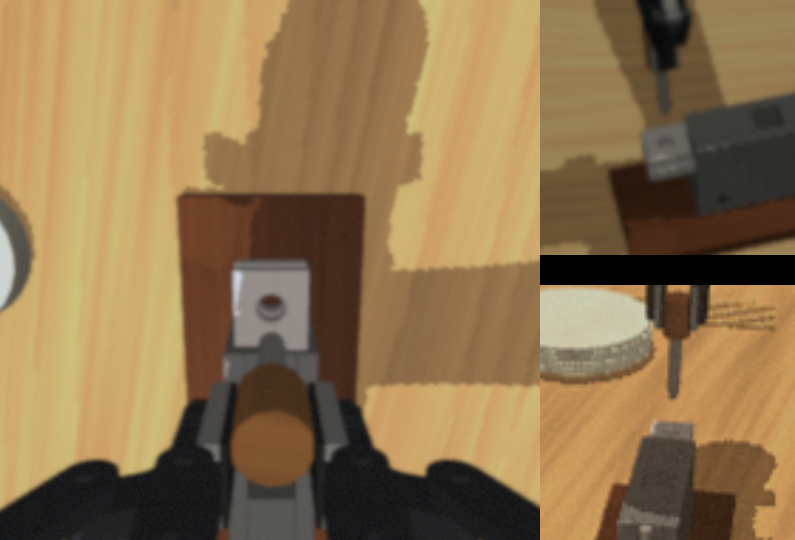

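The pin hangs vertically in the grip. The lug hole is at crop (270,305) and the shank tip at about (271,337). Lateral alignment is good, with about 1.5 mm of correction needed along tool x. I'll lower it with that correction.

Emit:
servo_tool([
  [0,0.0015,0,0.01,0,0,0],
  [0,0.0015,0,0.02,0,0,0],
  [0,0.0015,0,0.027,0,0,0],
  [0,0.0015,0,0.027,0,0,0],
])

```text
clock: 14.28
position: [592.1, -108.5, 162.2]
ee_rot: [0.771, -0.637, -0.001, 0.001]
contact_force: [-0.2, 0.1, -0.6]
gripper_width: 20.4
grasp_force: 60.0
```

```bash
sed -i 's/\[40:340,130:430\]/[130:270,210:350]/' e.py; python3 e.py h2.png
```

```text
14.275 [ 592.1 -108.5  162.2] [ 7.707e-01 -6.372e-01 -8.000e-04  7.000e-04] 20.372820859807074 59.96860206127167 [-0.2  0.1 -0.6]
pin 0.67 [282.6 228.2] [ 590.6 -107.4   98.8]
hole 0.98 [280.8 218.7] [ 592.  -108.3   80. ]
swing_hole 0.89 [281.2 222.8] [ 592.1 -110.    95. ]
side pin {'centre': [310.8, 192.4], 'p': 0.69} [584.2 -93.   98.8]
side swing_hole {'centre': [309.7, 193.4], 'p': 0.92} [587.1 -94.2  95. ]
scene pin {'centre': [249.4, 186.0], 'p': 0.5} [ 591.3 -111.    98.8]
scene swing_hole {'centre': [249.7, 188.0], 'p': 0.8} [ 594.1 -110.6   95. ]
```

View pics/h2.png

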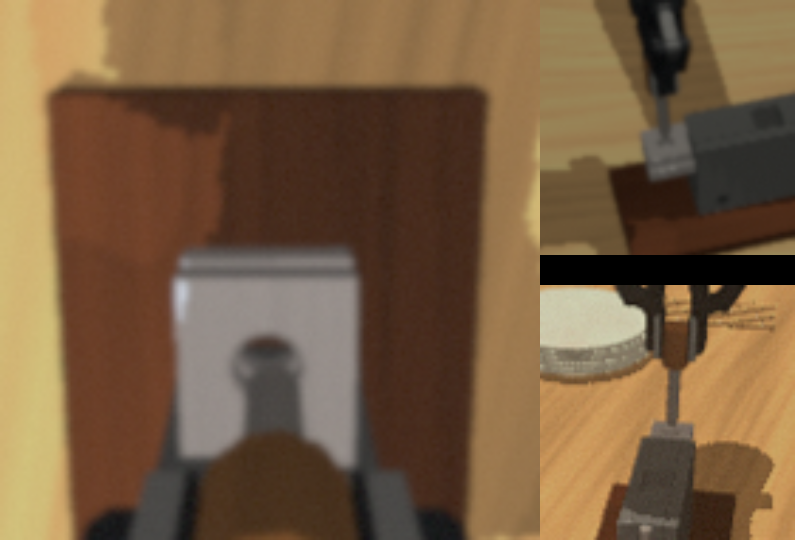

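The tip is over the lug hole. The hole's outline spans crop columns 232–300 with its centre near (266,367), and the shank's end is near (273,357). I'll compute the offset.

Run:
```python
from h import *
W=cam("wrist");f=lambda u,v,z:atz(W,(210+u/3.857,130+v/3.857),z)
h=f(266,367,95)
for z in (97,99,101):
    t=f(272,357,z); Rt=R.from_quat(arm.read_state()["ee_rot"]).as_matrix(); print(z,h.round(1),t.round(1),(Rt.T@(h-t)).round(1))
```

```text
97 [ 594.1 -107.4   95. ] [ 593.4 -110.3   97. ] [-2.7 -1.2  2. ]
99 [ 594.1 -107.4   95. ] [ 593.5 -110.9   99. ] [-3.4 -1.2  4. ]
101 [ 594.1 -107.4   95. ] [ 593.7 -111.6  101. ] [-4.  -1.2  6. ]
```

Emit:
servo_tool([
  [0,-0.002,-0.001,0,0,0,0],
  [0,-0.002,-0.001,0.004,0,0,0],
  [0,-0.002,-0.001,0.008,0,0,0],
  [0,-0.002,-0.001,0.012,0,0,0],
  [0,-0.002,-0.001,0.014,0,0,0],
])

```text
clock: 15.45
position: [593.1, -106.4, 148.9]
ee_rot: [0.771, -0.637, -0.0, 0.0]
contact_force: [0.6, -0.4, -0.9]
gripper_width: 19.7
grasp_force: 60.0
```

Emit:
servo_tool([
  [0,0,0,0.005,0,0,0],
  [0,0,0,0.01,0,0,0],
  [0,0,0,0.015,0,0,0],
  [0,0,0,0.02,0,0,0],
  [0,0,0,0.02,0,0,0],
])

```text
clock: 16.08
position: [593.0, -106.3, 128.7]
ee_rot: [0.771, -0.637, -0.0, 0.0]
contact_force: [-0.2, -1.3, -0.9]
gripper_width: 19.9
grasp_force: 60.0
```

Emit:
servo_tool([
  [0,0,0,0.006,0,0,0],
  [0,0,0,0.012,0,0,0],
  [0,0,0,0.018,0,0,0],
  [0,0,0,0.022,0,0,0],
  [0,0,0,0.0245,0,0,0],
  [0,0,0,0.0255,0,0,0],
  [0,0,0,0.0255,0,0,0],
])

```text
clock: 16.95
position: [593.3, -106.2, 103.9]
ee_rot: [0.771, -0.637, 0.0, -0.0]
contact_force: [-0.3, -1.1, -1.0]
gripper_width: 20.2
grasp_force: 60.1
```

Emit:
servo_tool([
  [0,0,0,0.001,0,0,0],
  [0,0,0,0.002,0,0,0],
  [0,0,0,0.002,0,0,0],
  [0,0,0,0.002,0,0,0],
])

```text
clock: 17.45
position: [593.5, -106.3, 103.6]
ee_rot: [0.771, -0.637, 0.001, -0.0]
contact_force: [-3.2, 1.3, 6.7]
gripper_width: 19.8
grasp_force: 60.9
```

Emit:
servo_tool([
  [0.5,0,0,0,0,0,0],
  [1,0,0,0,0,0,0],
  [1,0,0,0,0,0,0],
  [1,0,0,-0.002,0,0,0],
  [1,0,0,-0.04,0,0,0],
  [1,0,0,-0.09,0,0,0],
  [1,-0.04,0,-0.1,0,0,0],
  [1,-0.085,0,-0.1,0,0,0],
  [1,-0.085,0,-0.1,0,0,0],
  [1,-0.085,0,-0.1,0,0,0],
])

```text
clock: 18.7
position: [577.2, -22.9, 201.8]
ee_rot: [0.771, -0.637, 0.0, 0.0]
contact_force: [1.4, -0.1, 0.7]
gripper_width: 85.1
grasp_force: 0.0
```

```bash
sed -i 's/\[130:270,210:350\]/[60:360,130:430]/' e.py; python3 e.py s1.png
```

```text
18.7 [577.2 -22.9 201.8] [ 7.709e-01 -6.370e-01  0.000e+00  1.000e-04] 85.11568775614785 0.0 [ 1.4 -0.1  0.7]
pin 0.8 [283.2 107.1] [ 591.3 -103.8  138.4]
hole 0.81 [283.4 105.4] [ 591.5 -107.9   80. ]
hole 0.72 [278.5 110.9] [ 594.7 -102.9   80. ]
swing_hole 0.89 [282.4 105.8] [ 592.2 -106.7   95. ]
side pin {'centre': [302.1, 268.1], 'p': 0.66} [500.2 226.3 138.4]
side swing_hole {'centre': [310.8, 189.7], 'p': 0.62} [ 590.1 -112.4   95. ]
scene pin {'centre': [249.9, 206.9], 'p': 0.51} [ 688.  -110.9  138.4]
scene swing_hole {'centre': [247.8, 183.4], 'p': 0.66} [ 579.2 -114.5   95. ]
```

View pics/s1.png

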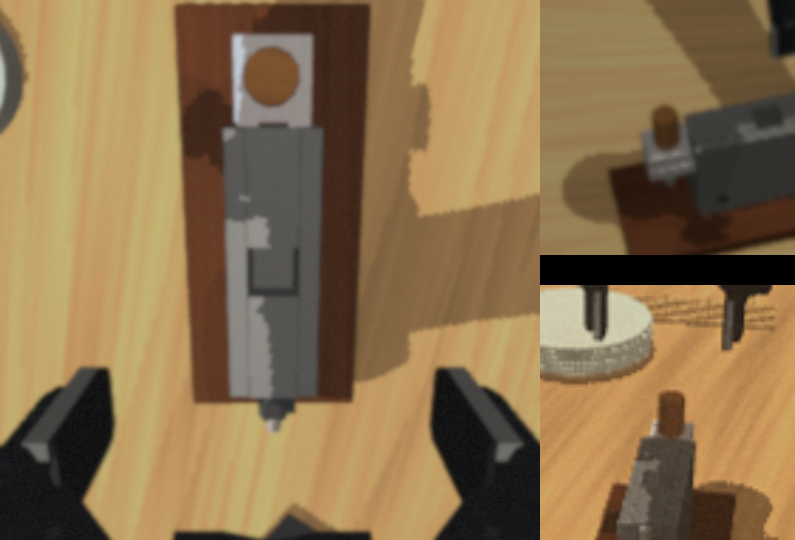

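The knob sits upright on the upper lug at (271,75), and the shut mould is centred between the fingers, whose inner edges are at columns 112 and 432. Next I'll descend over the mould and squeeze.

Emit:
servo_tool([
  [1,0,0,0.04,0,0,0],
  [1,0,0,0.08,0,0,0],
  [1,0,0,0.115,0,0,0],
  [1,0,0,0.14,0,0,0],
  [1,0,0,0.15,0,0,0],
  [1,0,0,0.15,0,0,0],
])

```text
clock: 19.95
position: [577.3, -22.9, 51.7]
ee_rot: [0.771, -0.637, -0.0, 0.0]
contact_force: [0.6, -0.2, 0.3]
gripper_width: 85.5
grasp_force: 0.0
```

Emit:
servo_tool([
  [0.7,0,0,0,0,0,0],
  [0.5,0,0,0,0,0,0],
  [0.3,0,0,0,0,0,0],
  [0,0,0,0,0,0,0],
  [0,0,0,0,0,0,0],
  [0,0,0,0,0,0,0],
  [0,0,0,0,0,0,0],
  [0,0,0,0,0,0,0],
])

```text
clock: 20.95
position: [577.1, -22.9, 53.1]
ee_rot: [0.771, -0.637, 0.0, 0.0]
contact_force: [-1.5, -0.5, 6.1]
gripper_width: 43.0
grasp_force: 69.1
```

```bash
sed -i 's/\[60:360,130:430\]/[60:360,130:430]/' e.py; python3 e.py s2.png
```

```text
20.95 [577.1 -22.9  53.1] [ 7.709e-01 -6.369e-01  2.000e-04  1.000e-04] 42.97849731686721 69.13925528526306 [-1.5 -0.5  6.1]
pin 0.62 [283.3  94.4] [ 592.6 -111.4  -10.3]
side swing_hole {'centre': [301.5, 268.4], 'p': 0.46} [517.1 174.9  95. ]
scene pin {'centre': [251.8, 204.6], 'p': 0.71} [ 555.3 -109.5  -10.3]
scene swing_hole {'centre': [249.9, 185.2], 'p': 0.75} [ 585.3 -109.8   95. ]
```

View pics/s2.png

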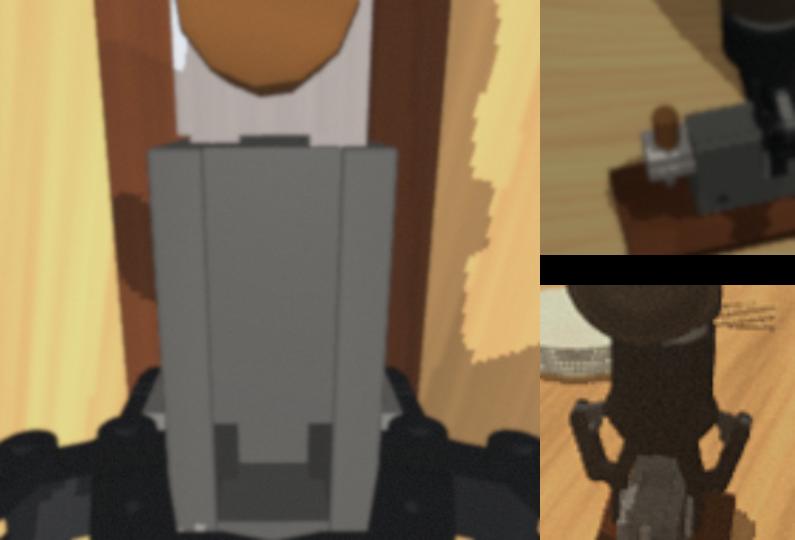

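The picture shows both fingers on the outer faces, at about (155,410) and (390,410). The halves are shut and the pin is seated and free. The opening is 43 mm and the grip force 69 N, so I'm handing it in.

```bash
python3 -c "
from bench import arm
print(arm.job_done())"
```

```text
the job is handed in; nothing more can be done
None
```

The mould is shut, the longer pin is seated through both lugs, and the gripper is still squeezing both halves at about 69 N; I handed the job in at about 21 s of the 64 s, but the hand-in returned no verdict.

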